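Clamp the connecting rod with the swing clamp

TASK

Swing the clamp strap by its upright handle across the connecting rod until it meets its stop, and then screw the knurled hand nut down clockwise until it stops tight, so that the rod is held firmly. Leave the rod lying where it is on its bosses and do not disturb the wrench, the piston or the bearing ring lying about.

Things in the scene. Friction and masses are not known exactly. Their poses are not given: they have to be found in the camera images.
- fixture: Clamping fixture: aluminium plate 280 x 170 x 15 mm fixed to the steel table. Origin: on the axis of its vertical steel stud, at the table surface; z up. The plate spans x -140 to 140 and y -55 to 115 mm. The stud (16 mm diameter) stands at the origin and ends 107 mm above the table. A 10 mm stop pin stands at x 21.5, y 30, top at 52 mm.
- strap (a joint): Angle of the clamp strap about the stud, rad. 0: the strap points along the fixture's +y, across the rod, against its stop. Growing values swing it counter-clockwise seen from above, away from the rod towards the fixture's -x (1.57: along -x; limit 1.6). It starts at 0.85 to 1.5, swings with light friction (about 1.3 N at the handle) and stays where it is left. The strap is a flat steel bar 142 x 32 x 12 mm with its heel on the stud.
- strap_handle (a point): Point on the axis of the strap's upright round handle pin (16 mm diameter, 40 mm tall), 97 mm from the stud axis, 25 mm above the strap's top and 15 mm below the pin's top. A low collar (22 mm diameter, 4 mm tall) surrounds its foot.
- nut (a joint): Turn of the knurled hand nut, rad; grows clockwise seen from above, which screws it down 1.5 mm per radian; 3.2 is the hard stop (tight). It starts at 0.2 to 1.2. Turning friction is about 0.06 N m, a little more once the pad bears on the rod (from about 2.3 on), and it stays where it is left. The strap is sprung up against the nut and comes down with it.
- nut_grip (a point): Point on the axis of the knurled steel hand nut (round, 44 mm diameter, 40 mm tall), 22 mm above its underside and 18 mm below its top. The nut sits on the stud, right above the strap: its underside is 3 mm above the strap's top. When tight this point is 80 mm above the table.
- clamp_pad: Round black pad (22 mm diameter, 7 mm tall) below the strap, 55 mm from the stud axis; it presses on the rod. Origin: centre of its underside.
- rod: Dark steel connecting rod, loose, 196 mm long and 22 mm thick, 0.7 kg, lying flat on the fixture plate with its two eyes (72 and 40 mm across) over two low bosses with a few mm of play. Origin: underside, in the middle of the beam where the pad comes down (26 mm wide there); x along the rod towards the big eye.
- wrench: Steel wrench, 200 mm long, lying on the table near the fixture. A bystander. x along it.
- piston: Aluminium piston, 80 mm diameter, 62 mm tall, standing on the table near the fixture. A bystander. Origin: centre of its underside.
- bearing: Steel bearing ring, 72 mm diameter, 18 mm tall, lying on the table near the fixture. A bystander. Origin: centre of its underside.
There are look-alikes about, which are no part of the job. Several things have the shape of the rod; the one meant has the colours described above.

How it is judged:
On the way, in this order (a step that is already met when the one before it is completed fails the run):
1. the strap is swung across the rod, against its stop, before the nut is tightened (value of joint strap below 0.12 rad and value of joint nut below 2.2 rad), for 0.2 s.
2. the nut is screwed down to its stop with the strap across the rod (value of joint nut above 3.1 rad and value of joint strap below 0.12 rad), for 0.2 s.
At the end, for the whole second after the job is handed in: The strap is across the rod within 0.12 rad of its stop, the nut is within 0.1 rad of its stop, the pad presses on the rod with more than 3 N, and the rod rests within 10 mm of where it lay (all of step 2 and contact force between clamp_pad and rod above 3 N and linear speed of rod below 0.02 m/s and distance of rod from where it was at the start of the episode below 0.01 m); the robot touches nothing.
It fails at once if the connecting rod is shifted by more than 15 mm (distance of rod from where it was at the start of the episode above 0.015 m).
It fails at once if a bystander (wrench, piston or bearing ring) is moved by more than 25 mm (distance of any of wrench, piston, bearing from where it was at the start of the episode above 0.025 m).
It also fails if it takes over 48 s, if anything falls off the work surface, if the arm or the gripper's body presses on something with over 40 N, if the wrist force passes 120 N, or if a joint passes its speed limit or range.

ROBOT

A 7-joint arm with a two-finger parallel gripper is mounted at the origin on the work surface. World frame = base frame: x ahead of the robot, y to its left, z up, the work surface at z = 0. Lengths are in m, angles in rad, forces in N, time in s.
With the tool pointing down it reaches from about 0.35 to 0.9 m from the base axis. Payload 8.1 kg.
Tool frame: the origin (TCP) lies midway between the tips of the shut fingers; the grasp point (between the pads) lies 19 mm behind it (r.grasp_offset is the distance from the TCP to the grasp point, in m); x points along the fingers, y is the direction in which the jaws open and shut, and the axes are right-handed (so a half turn about x gives the same grasp; the last joint's range is limited). The gripper opens to 85 mm and grips with 20 to 120 N. Pads are 22 mm wide; open, the fingers measure 114 mm over their backs; the gripper's body (76 mm by 85 mm) begins 54 mm behind the grasp point. The pads swing forward as they close: fully open they stand 13 mm farther back than shut.
Start: joints at [1.012, 0.434, 0.025, 1.573, -0.012, 1.134, -0.075], TCP at [0.275, -0.561, 0.231] pointing down, gripper open.
Joint ranges: [-2.62, 2.62], [-0.44, 2.09], [-1.27, 1.32], [0.08, 2.57], [-1.32, 4.46], [0.12, 2], [-2.74, 2.74]. Speed limits (rad/s): [2.22, 2.22, 3.01, 3.01, 3.14, 3.14, 3.14].

INTERFACE

Orientations are given as a 3x3 rotation matrix whose columns are the frame's x, y, z axes.
In Python, from workcell import r gives the robot as it stands.
- The arm moves only by the tool play_rows, never from a script. Its argument "rows" is a list of rows, each a list of 3 entries, a list of its own where there are three numbers: the turn, a rotation vector about the tool's x, y, z in units of 6 degrees (1.0 is 6 degrees), then the shift along the tool's x, y, z in units of 50 mm (1.0 is 50 mm), then the gripper's target within -1 to 1 (shut at 1, half-way at 0, fully open at -1). A call has 1 to 8 rows; each row shifts and turns the commanded pose from where the row before left it, along the tool's axes as they then stand; what a row does not reach is not made up. A row lasts 1/8 s, in which the tool goes at most 62.5 mm and 10.7 degrees, less where a joint would pass 70% of its speed; a pose out of reach is approached as far as the arm can. A call is refused whole if a number of a shift passes 1 or a number of a turn 1, either way. A call with a gripper value outside its range is refused whole. The fingers move at their own pace and stop on an object; "grip_force" is the grip in N (left out, the last holds). Time passes only in rows, so rows that do not move let the fingers close. It gives the time, the measured TCP pose, the force and the opening at its end, in the units of the state.
- r.get_state(): the state, without advancing time (a new reading comes with each control period).
- r.capture(name): name is "scene" or "top"; returns a dict with "pixels" (480x640x3 uint8, blue, green, red), "fov_y" (degrees; the focal length in pixels is half the picture's height over the tangent of half this angle, whatever the lens; pixels are square), "cx", "cy" (the principal point, pixels), "dist_coeffs" ([k1, k2, p1, p2, k3] as OpenCV has them; the pictures are not rectified), "extrinsics" (4x4, takes a point from world to camera coordinates). Camera axes: x right, y down, z forward; pixel columns grow to the right and rows downward; lengths in m; the calibration is good to about 2 mm. A picture is of the moment at which its call begins. There is no depth.
- r.sign_off(): hands the job in, once; it reports no verdict.
The state is a dict: "clock": time; "qpos": joint angles; "qd": joint speeds; "tau": joint torques, N m; "tcp_pos": TCP position; "eef_rot": TCP orientation; "contact_force": force on the tool from outside, world axes, zero at the start; "ft_torque": the same for the moment, N m; "width": finger opening in m.
Only numpy, scipy, OpenCV 4.12 (cv2) and the standard library are available. Lean on these libraries where they do the work, as an engineer would, in place of code of your own. Each camera call takes 0.05 s, during which the arm holds its last target.

## Working session

There is one attempt and no reset: what is moved stays moved. The work goes in short steps, Python scripts to look and compute and a tool call to move; the robot and the scene stay as the last step left them, time stands still between calls to the robot, and variables do not carry over. Pictures are saved under pics/ and viewed, and the job is handed in when it is done.

Besides the shell and the picture viewer there is one more tool, called after "Emit:" by a JSON object that holds its "api" and its "payload". play_rows: Moves the arm, as the interface text tells. Its arguments: {"type":"object","properties":{"rows":{"type":"array","items":{"type":"array"}},"grip_force":{"type":"number"}},"required":["rows"]}

```bash
mkdir -p pics; ls; python3 - <<'E'
from workcell import r
import cv2,numpy as np
np.set_printoptions(precision=4,suppress=True)
for n in ("scene","top"):
    c=r.capture(n); cv2.imwrite(f"pics/{n}0.png",c["pixels"]); np.savez(f"{n}0.npz",**{k:np.array(v) for k,v in c.items()})
    print(n,c["fov_y"],c["cx"],c["cy"],c["dist_coeffs"]);print(np.array(c["extrinsics"]))
s=r.get_state();print(s)
E
```

```text
pics
scene 45.24682388789215 320.91333350598364 240.46228020531336 [-0.0319  0.      0.      0.      0.    ]
[[-0.1502  0.9886  0.0117  0.0705]
 [ 0.5428  0.0923 -0.8347 -0.2168]
 [-0.8263 -0.1191 -0.5505  1.492 ]
 [ 0.      0.      0.      1.    ]]
top 54.51517797514403 321.99215852935737 239.88119635430618 [-0.1113  0.      0.      0.      0.    ]
[[-0.0192 -0.9998  0.0016  0.0252]
 [-0.9924  0.0189 -0.1214  0.53  ]
 [ 0.1213 -0.0039 -0.9926  0.837 ]
 [ 0.      0.      0.      1.    ]]
{'clock': 0.1, 'qpos': array([ 1.0123,  0.4352,  0.025 ,  1.574 , -0.0116,  1.134 , -0.0751]), 'qd': array([ 0.0017, -0.0017,  0.0006, -0.001 ,  0.0006, -0.0007,  0.0024]), 'tau': array([  0.0039, -67.1763,   1.0286, -31.6902,   0.0158,   0.0073,
         0.    ]), 'tcp_pos': array([ 0.2749, -0.5608,  0.2306]), 'eef_rot': array([[-0.0008,  0.4402, -0.8979],
       [ 0.0012, -0.8979, -0.4402],
       [-1.    , -0.0014,  0.0001]]), 'contact_force': array([-1.0835,  0.3017,  0.2888]), 'ft_torque': array([0.0386, 0.0301, 0.0403]), 'width': 0.08534855594282428}
```

View pics/scene0.png

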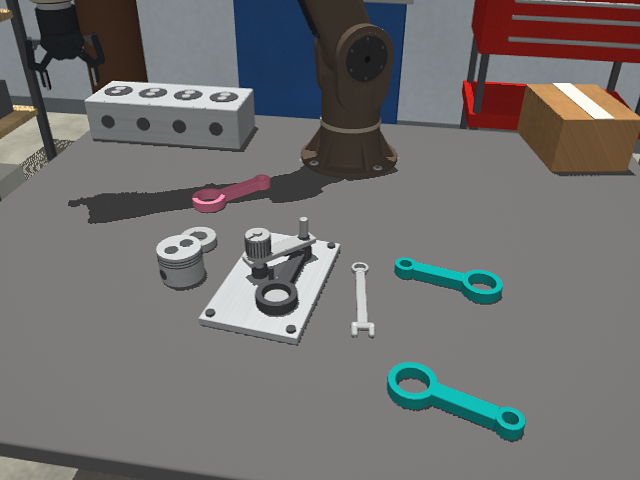

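View pics/top0.png

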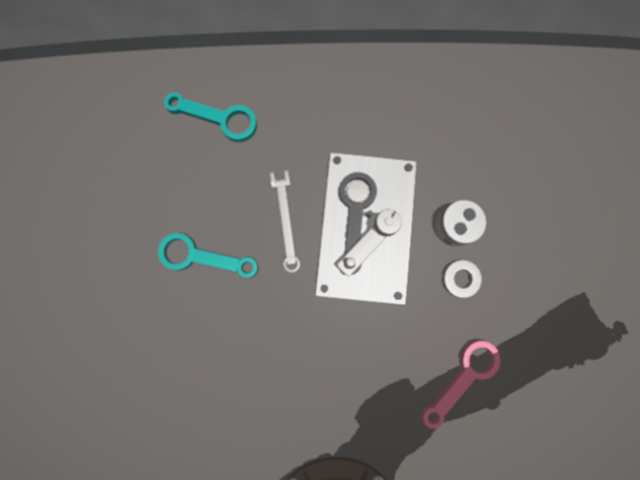

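The scene picture shows the grey plate at about (270,285). On it are the dark rod, the nut (257,243) and the handle pin (303,228). In the top picture the nut is at (388,222), the handle at (348,264), the rod's big eye at (358,190), the wrench at (287,220), the piston at (464,222) and the ring at (462,279). The teal rods (top: 208,118 and 208,260) and the pink rod (top: 462,385) are look-alikes, so I choose the dark rod on the plate.

```bash
python3 - <<'E'
import cv2
a=cv2.imread("pics/scene0.png")[200:350,190:350];b=cv2.imread("pics/top0.png")[145:315,300:500]
cv2.imwrite("pics/cs.png",cv2.resize(a,None,fx=5,fy=5,interpolation=cv2.INTER_CUBIC)[:600])
cv2.imwrite("pics/ct.png",cv2.resize(b,None,fx=4,fy=4,interpolation=cv2.INTER_CUBIC)[:600])
a=cv2.imread("pics/scene0.png")[205:285,230:330]
cv2.imwrite("pics/cs2.png",cv2.resize(a,None,fx=7,fy=7,interpolation=cv2.INTER_CUBIC))
E
```

```text
(no output)
```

View pics/cs2.png

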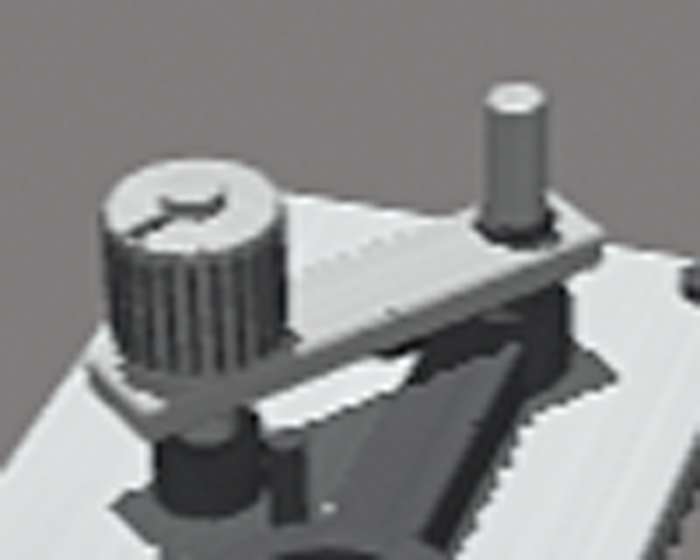

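View pics/ct.png

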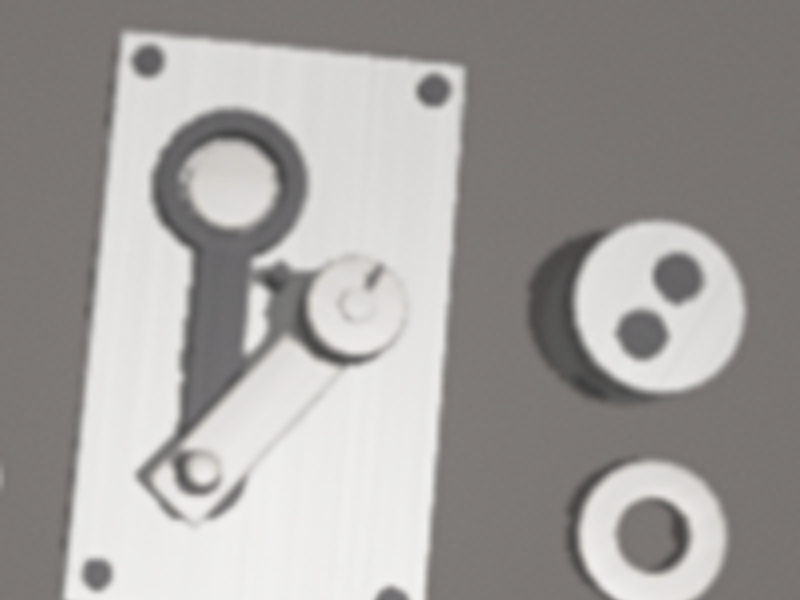

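The crops confirm the choice. The dark-grey rod lies on its bosses, the strap's end with the pin is over the small eye, and the nut sits on the stud. Top crop: nut top at (356,307), pin top at (202,468). Scene crop: nut top at (195,206), pin top at (516,98). Next I triangulate.

```bash
cat > h.py <<'E'
import cv2,numpy as np
np.set_printoptions(precision=4,suppress=True)
def cam(c):
    f=240/np.tan(np.radians(float(c["fov_y"]))/2)
    K=np.array([[f,0,float(c["cx"])],[0,f,float(c["cy"])],[0,0,1]])
    return K,np.array(c["dist_coeffs"],float),np.array(c["extrinsics"],float)
def ray(c,p):
    K,d,E=cam(c)
    n=cv2.undistortPoints(np.array(p,float).reshape(-1,1,2),K,d).reshape(-1,2)
    D=np.c_[n,np.ones(len(n))]@E[:3,:3]
    return -E[:3,:3].T@E[:3,3],D
def plane(c,p,z):
    o,D=ray(c,p);return o+D*((z-o[2])/D[:,2])[:,None]
def tri(cs,ps):
    A=np.zeros((3,3));b=np.zeros(3);L=[]
    for c,p in zip(cs,ps):
        o,D=ray(c,p);d=D[0]/np.linalg.norm(D[0]);P=np.eye(3)-np.outer(d,d);A+=P;b+=P@o;L.append((P,o))
    x=np.linalg.solve(A,b);return x,[np.linalg.norm(P@(x-o)) for P,o in L]
def proj(c,X):
    K,d,E=cam(c);return cv2.projectPoints(np.array(X,float).reshape(-1,3),cv2.Rodrigues(E[:3,:3])[0],E[:3,3],K,d)[0].reshape(-1,2)
E
python3 - <<'E'
from h import *
S=np.load("scene0.npz");T=np.load("top0.npz")
ct=lambda u,v:((u+.5)/4-.5+300,(v+.5)/4-.5+145)
cs=lambda u,v:((u+.5)/7-.5+230,(v+.5)/7-.5+205)
print("nut",tri([T,S],[ct(356,307),cs(195,206)]))
print("pin",tri([T,S],[ct(202,468),cs(516,98)]))
im=T["pixels"];m=((im.min(2)>165)*255).astype(np.uint8)
m=cv2.morphologyEx(m,cv2.MORPH_CLOSE,np.ones((5,5)))
n,l,st,ce=cv2.connectedComponentsWithStats(m)
i=l[290,370];print(st[i])
cn=cv2.findContours((l==i).astype(np.uint8),0,2)[0];cn=max(cn,key=cv2.contourArea)
bx=cv2.boxPoints(cv2.minAreaRect(cn));print(bx)
print(plane(T,bx,.015))
holes=[ct(148,60),ct(433,90),ct(97,574)]
print(plane(T,holes,.015))
E
```

```text
nut (array([ 0.5518, -0.0999,  0.1015]), [np.float64(0.000610083090262852), np.float64(0.0006100830902628912)])
pin (array([ 0.4837, -0.0317,  0.0988]), [np.float64(0.00048432198720973926), np.float64(0.0004843219872097586)])
[  316   153   100   152 10619]
[[315.2476 295.5247]
 [329.5842 152.1584]
 [419.2871 161.1287]
 [404.9505 304.4951]]
[[ 0.4274  0.0296  0.015 ]
 [ 0.705  -0.0032  0.015 ]
 [ 0.6843 -0.1788  0.015 ]
 [ 0.4069 -0.1389  0.015 ]]
[[ 0.6897 -0.0166  0.015 ]
 [ 0.6725 -0.1556  0.015 ]
 [ 0.4409  0.0132  0.015 ]]
```

Checks agree. The nut top is at 101.5 mm, which puts the nut at about 0.9 rad. The pin top is at 98.8 mm and the pin is 96.4 mm from the stud (97 expected). The plate yaw is about -6.9°, so the strap is at about 0.9 rad. I will cage the pin loosely and swing it to about (0.563, -0.004).

Emit:
{"api": "play_rows", "payload": {"rows": [[[0,0,0],[0,-0.48,-0.525],0],[[0,0,0],[0,-0.48,-0.525],0],[[0,0,0],[0,-0.48,-0.525],0],[[0,0,0],[0,-0.48,-0.525],0],[[0,0,0],[0,-0.48,-0.525],0],[[0,0,0],[0,-0.48,-0.525],0],[[0,0,0],[0,-0.48,-0.525],0],[[0,0,0],[0,-0.48,-0.525],0]], "grip_force": 40}}

```text
clock: 1.1
tcp_pos: [0.3793, -0.2951, 0.2311]
eef_rot: [[-0.0, 0.44, -0.898], [0.0, -0.898, -0.44], [-1.0, -0.0, 0.0]]
contact_force: [0.8, -0.4, 0.4]
width: 0.0427
```

Emit:
{"api": "play_rows", "payload": {"rows": [[[0,0,0],[0,-0.48,-0.525],0],[[0,0,0],[0,-0.48,-0.525],0],[[0,0,0],[0,-0.48,-0.525],0],[[0,0,0],[0,-0.48,-0.525],0],[[0,0,0],[0,-0.48,-0.525],0],[[0,0,0],[0,-0.48,-0.525],0],[[0,0,0],[0,-0.48,-0.525],0],[[0,0,0],[0,-0.48,-0.525],0]]}}

```text
clock: 2.1
tcp_pos: [0.4833, -0.0306, 0.2311]
eef_rot: [[-0.0, 0.44, -0.898], [-0.0, -0.898, -0.44], [-1.0, -0.0, 0.0]]
contact_force: [0.3, -0.0, 0.2]
width: 0.0427
```

Emit:
{"api": "play_rows", "payload": {"rows": [[[-1,0,0],[0,0,0],0],[[-1,0,0],[0,0,0],0],[[-1,0,0],[0,0,0],0],[[-1,0,0],[0,0,0],0],[[-1,0,0],[0,0,0],0],[[-1,0,0],[0,0,0],0],[[-1,0,0],[0,0,0],0],[[-1,0,0],[0,0,0],0]]}}

```text
clock: 3.1
tcp_pos: [0.4829, -0.0316, 0.231]
eef_rot: [[-0.001, 0.963, -0.27], [0.0, -0.27, -0.963], [-1.0, -0.001, 0.0]]
contact_force: [-1.2, 0.1, -0.3]
width: 0.043
```

Emit:
{"api": "play_rows", "payload": {"rows": [[[-1,0,0],[0,0,0],0],[[-1,0,0],[0,0,0],0],[[-1,0,0],[0,0,0],0],[[-1,0,0],[0,0,0],0],[[-1,0,0],[0,0,0],0],[[-1,0,0],[0,0,0],0],[[-1,0,0],[0,0,0],0],[[-1,0,0],[0,0,0],0]]}}

```text
clock: 4.1
tcp_pos: [0.4829, -0.0316, 0.231]
eef_rot: [[-0.001, 0.845, 0.534], [-0.0, 0.534, -0.845], [-1.0, -0.001, -0.0]]
contact_force: [-0.1, 0.7, 0.7]
width: 0.0426
```

Emit:
{"api": "play_rows", "payload": {"rows": [[[0,0,0],[0.5,0,0],0],[[0,0,0],[0.5,0,0],0],[[0,0,0],[0.5,0,0],0],[[0,0,0],[0.5,0,0],0],[[0,0,0],[0.2,0,0],0],[[0,0,0],[0,0,0],0]]}}

```text
clock: 4.85
tcp_pos: [0.4829, -0.0315, 0.121]
eef_rot: [[-0.001, 0.847, 0.532], [0.0, 0.532, -0.847], [-1.0, -0.001, -0.001]]
contact_force: [-1.1, 0.3, 0.1]
width: 0.0429
```

```bash
python3 - <<'E'
from workcell import r
import cv2,numpy as np
c=r.capture("scene");a=c["pixels"][150:290,200:360];cv2.imwrite("pics/s1.png",cv2.resize(a,None,fx=4,fy=4,interpolation=cv2.INTER_CUBIC))
print(r.get_state()["qpos"],r.get_state()["tcp_pos"])
E
```

```text
[ 0.37100076  0.39707753 -0.53256461  2.00626071  0.2751163   0.80770176
  0.24109656] [ 0.48343318 -0.03146436  0.12166261]
```

View pics/s1.png

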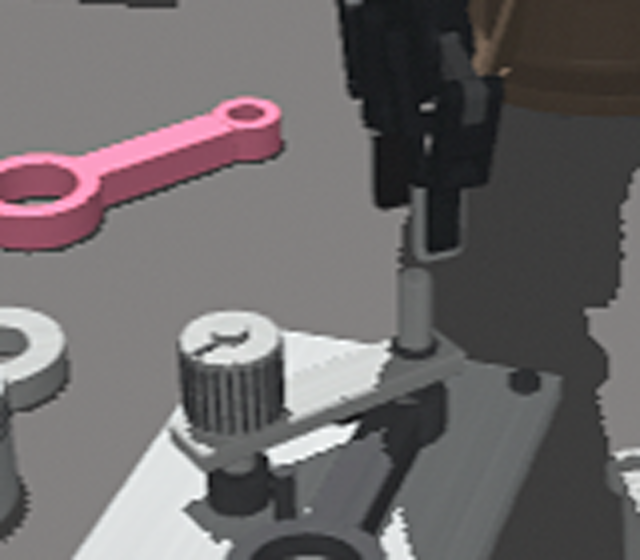

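The picture shows the open fingers (crop about x 390 and 440) straddling the pin at (415,300), so I lower.

Emit:
{"api": "play_rows", "payload": {"rows": [[[0,0,0],[0.35,0,0],0],[[0,0,0],[0.35,0,0],0],[[0,0,0],[0.35,0,0],0],[[0,0,0],[0,0,0],0.35],[[0,0,0],[0,0,0],0.35]]}}

```text
clock: 5.52
tcp_pos: [0.4839, -0.0315, 0.0698]
eef_rot: [[0.001, 0.847, 0.532], [-0.0, 0.532, -0.847], [-1.0, 0.001, 0.001]]
contact_force: [-0.3, -0.2, -0.6]
width: 0.0278
```

```bash
python3 - <<'E'
from h import *
from workcell import r
s=r.get_state();R=s["eef_rot"];p=s["tcp_pos"];print(p,s["width"],s["contact_force"])
C=np.array([.5518,-.0999]);a0=np.degrees(np.arctan2(*(p[:2]-C)[::-1]));print(a0)
# swing path: 12 rows, jaw turns 3deg cw per row
N=12;a1=83.07-3   # over by half the play
az=np.degrees(np.arctan2(R[1,1],R[0,1]));cur=p[:2]
for i in range(1,N+1):
    a=np.radians(a0+(a1-a0)*i/N);t=C+.0968*np.array([np.cos(a),np.sin(a)]);d=t-cur
    A=np.radians(az);y=np.array([np.cos(A),np.sin(A)]);z=np.array([np.sin(A),-np.cos(A)])
    print(i,t,np.round(np.array([d@y,d@z])/.05,3));cur=t;az-=3
E
```

```text
[ 0.4839 -0.0315  0.0698] 0.027761443350099318 [-0.3462 -0.2475 -0.5584]
134.75828953588868
1 [ 0.4893 -0.026 ] [ 0.15  -0.036]
2 [ 0.4954 -0.0212] [ 0.152 -0.024]
3 [ 0.5018 -0.017 ] [ 0.153 -0.019]
4 [ 0.5086 -0.0133] [ 0.153 -0.015]
5 [ 0.5156 -0.0101] [ 0.154 -0.011]
6 [ 0.5228 -0.0075] [ 0.154 -0.007]
7 [ 0.5303 -0.0055] [ 0.154 -0.003]
8 [ 0.5378 -0.0041] [0.154 0.001]
9 [ 0.5455 -0.0033] [0.154 0.006]
10 [ 0.5532 -0.0031] [0.154 0.01 ]
11 [ 0.5609 -0.0035] [0.153 0.014]
12 [ 0.5685 -0.0046] [0.153 0.018]
```

Emit:
{"api": "play_rows", "payload": {"rows": [[[0.5,0,0],[0,0.15,-0.034],0.35],[[0.5,0,0],[0,0.15,-0.024],0.35],[[0.5,0,0],[0,0.153,-0.019],0.35],[[0.5,0,0],[0,0.153,-0.015],0.35],[[0.5,0,0],[0,0.154,-0.011],0.35],[[0.5,0,0],[0,0.154,-0.007],0.35],[[0.5,0,0],[0,0.154,-0.003],0.35],[[0.5,0,0],[0,0.154,0.001],0.35]]}}

```text
clock: 6.52
tcp_pos: [0.5373, -0.0038, 0.0698]
eef_rot: [[0.0, 0.99, 0.14], [0.0, 0.14, -0.99], [-1.0, 0.0, -0.0]]
contact_force: [-1.7, 1.3, 0.4]
width: 0.0273
```

Emit:
{"api": "play_rows", "payload": {"rows": [[[0.5,0,0],[0,0.154,0.006],0.35],[[0.5,0,0],[0,0.154,0.01],0.35],[[0.5,0,0],[0,0.1,0.01],0.35],[[0.5,0,0],[0,0.1,0.012],0.35],[[0,0,0],[0,0.04,0],0.35]]}}

```text
clock: 7.15
tcp_pos: [0.5649, -0.0041, 0.0697]
eef_rot: [[0.001, 0.998, -0.067], [0.0, -0.067, -0.998], [-1.0, 0.001, -0.0]]
contact_force: [-1.2, 1.2, 0.1]
width: 0.0278
```

Emit:
{"api": "play_rows", "payload": {"rows": [[[0,0,0],[0,0.05,0.004],0.35],[[0,0,0],[0,0.05,0.004],0.35],[[0,0,0],[0,0,0],0.35]]}}

```text
clock: 7.52
tcp_pos: [0.5696, -0.0053, 0.0689]
eef_rot: [[0.0, 0.998, -0.068], [-0.0, -0.068, -0.998], [-1.0, 0.0, 0.0]]
contact_force: [-0.8, 0.6, 0.3]
width: 0.0273
```

```bash
python3 - <<'E'
from workcell import r
import cv2,numpy as np
c=r.capture("scene");a=c["pixels"][190:310,190:350];cv2.imwrite("pics/s2.png",cv2.resize(a,None,fx=4,fy=4,interpolation=cv2.INTER_CUBIC))
s=r.get_state();print(s["qpos"],s["tcp_pos"],s["contact_force"])
E
```

```text
[ 0.13469638  0.55249516 -0.30690561  1.8618073   0.23196884  0.76176905
 -0.36577631] [ 0.56960755 -0.00533152  0.06885821] [0.05703663 0.28208592 0.68436309]
```

View pics/s2.png

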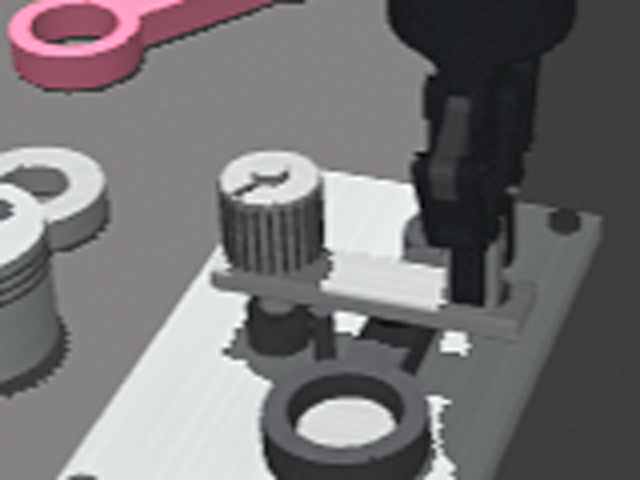

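The strap now lies across the rod and the fingers are still around the pin. I push on a little to feel the stop.

Emit:
{"api": "play_rows", "payload": {"rows": [[[0,0,0],[0,0.04,0.003],0.35],[[0,0,0],[0,0.04,0.003],0.35]]}}

```text
clock: 7.82
tcp_pos: [0.5721, -0.0055, 0.0684]
eef_rot: [[-0.003, 0.998, -0.067], [0.0, -0.067, -0.998], [-1.0, -0.003, 0.0]]
contact_force: [-6.9, 2.5, 1.2]
width: 0.0277
```

The stop is felt (-6.9 N). I back off, lift, and pre-turn counter-clockwise for the nut.

Emit:
{"api": "play_rows", "payload": {"rows": [[[0,0,0],[0,-0.1,0],0.2],[[0,0,0],[-0.4,0,0],0],[[0,0,0],[-0.8,0,0],0],[[0,0,0],[-0.8,0,0],-0.5],[[-1,0,0],[0,0,0],-1],[[-1,0,0],[0,0,0],-1],[[-1,0,0],[0,0,0],-1],[[-1,0,0],[0,0,0],-1]]}}

```text
clock: 8.82
tcp_pos: [0.5689, -0.0058, 0.1691]
eef_rot: [[0.001, 0.938, 0.347], [-0.0, 0.347, -0.938], [-1.0, 0.001, 0.001]]
contact_force: [0.2, 0.5, -0.4]
width: 0.0855
```

Emit:
{"api": "play_rows", "payload": {"rows": [[[-1,0,0],[0,0,0],-1],[[-1,0,0],[0,0,0],-1],[[-1,0,0],[0,0,0],-1],[[-1,0,0],[0,0,0],-1],[[-1,0,0],[0,0,0],-1],[[-1,0,0],[0,0,0],-1],[[-1,0,0],[0,0,0],-1],[[-1,0,0],[0,0,0],-1]]}}

```text
clock: 9.82
tcp_pos: [0.5689, -0.0058, 0.169]
eef_rot: [[0.001, 0.37, 0.929], [-0.0, 0.929, -0.37], [-1.0, 0.0, 0.001]]
contact_force: [-0.3, -0.0, 0.5]
width: 0.0852
```

```bash
python3 - <<'E'
from h import *
from workcell import r
for n in("scene","top"):
    c=r.capture(n);np.savez(f"{n}1.npz",**{k:np.array(v) for k,v in c.items()})
    a=c["pixels"][190:320,190:350] if n=="scene" else c["pixels"][145:315,300:500]
    cv2.imwrite(f"pics/{n}3.png",cv2.resize(a,None,fx=4 ,fy=4,interpolation=cv2.INTER_CUBIC)[:600])
s=r.get_state();print(s["qpos"],s["tcp_pos"],s["contact_force"]);R=s["eef_rot"];print(R)
d=np.array([.5518,-.0999,s["tcp_pos"][2]])-s["tcp_pos"];print(R.T@d/.05)
E
```

```text
[ 0.3715  0.4856 -0.6392  1.7524  0.3347  1.0135  0.7979] [ 0.5688 -0.0058  0.1689] [ 0.6349  0.2344 -0.8211]
[[ 0.001   0.3721  0.9282]
 [-0.0001  0.9282 -0.3721]
 [-1.      0.0003  0.001 ]]
[-0.0001 -1.8729  0.3842]
```

View pics/scene3.png

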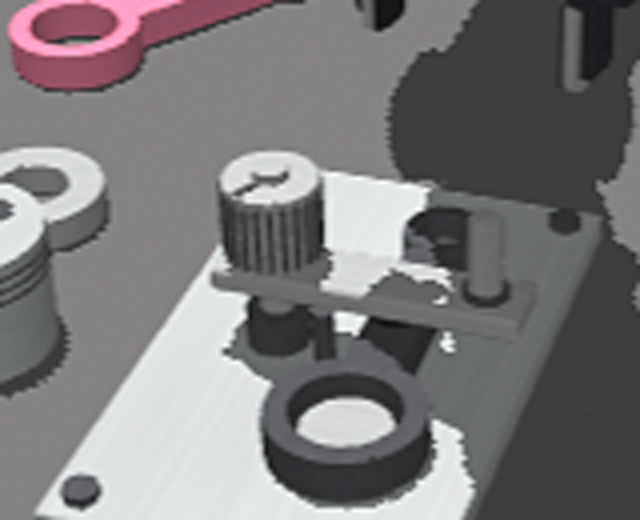

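View pics/top3.png

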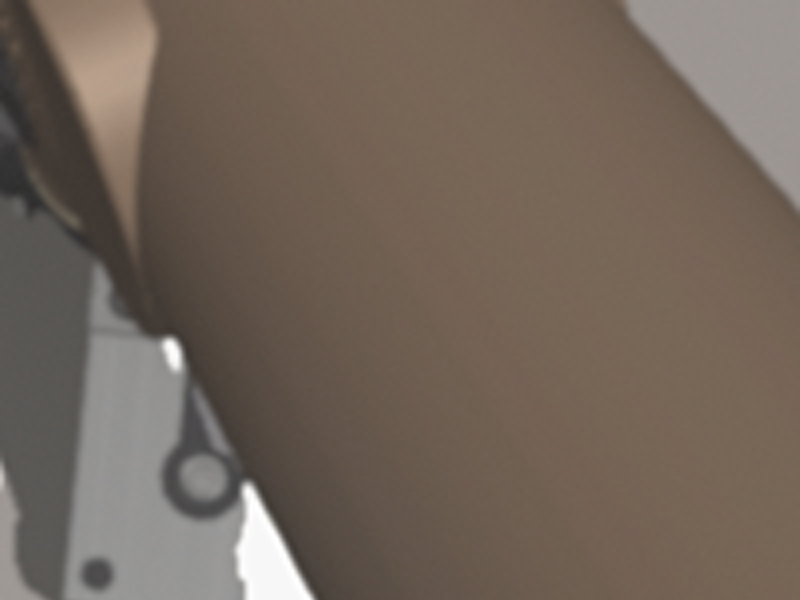

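The strap is across the rod: the pin is upright at scene crop (486,250), and the rod and eye look unmoved. Now I move over the nut.

Emit:
{"api": "play_rows", "payload": {"rows": [[[0,0,0],[0,-0.468,0.096],-1],[[0,0,0],[0,-0.468,0.096],-1],[[0,0,0],[0,-0.468,0.096],-1],[[0,0,0],[0,-0.469,0.096],-1],[[0,0,0],[0.5,0,0],-1],[[0,0,0],[0,0,0],-1]]}}

```text
clock: 10.68
tcp_pos: [0.5503, -0.0999, 0.1426]
eef_rot: [[-0.002, 0.375, 0.927], [0.0, 0.927, -0.375], [-1.0, -0.001, -0.002]]
contact_force: [-0.3, 0.2, 1.1]
width: 0.085
```

```bash
python3 - <<'E'
from h import *
from workcell import r
for n in("scene",):
    c=r.capture(n)
    a=c["pixels"][150:280,190:350]
    cv2.imwrite(f"pics/{n}4.png",cv2.resize(a,None,fx=4 ,fy=4,interpolation=cv2.INTER_CUBIC)[:600])
s=r.get_state();print(s["qpos"],s["tcp_pos"],s["contact_force"])
S=np.load("scene0.npz")
p=plane(S,[(311.4,244.2)],.0985)[0];print(p,np.degrees(np.arctan2(p[1]+.0999,p[0]-.5518))-83.07)
E
```

```text
[ 0.5268  0.4983 -0.6184  1.8008  0.3463  0.9537  0.9494] [ 0.551  -0.0994  0.1436] [-0.6667  0.2462 -0.0604]
[ 0.5631 -0.0032  0.0985] 0.28438160222550835
```

View pics/scene4.png

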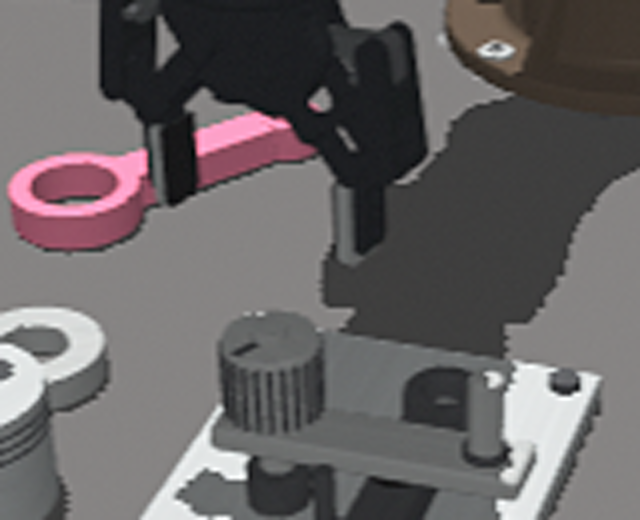

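The measured strap angle is 0.005 rad. The fingers (crop x about 175 and 355) straddle the nut (271,370). I lower and grip.

Emit:
{"api": "play_rows", "payload": {"rows": [[[0,0,0],[0.4,0.01,0.015],-1],[[0,0,0],[0.4,0,0],-1],[[0,0,0],[0.4,0,0],-1],[[0,0,0],[0.35,0,0],-1],[[0,0,0],[0,0,0],-1]]}}

```text
clock: 11.35
tcp_pos: [0.5518, -0.0991, 0.0657]
eef_rot: [[-0.002, 0.373, 0.928], [0.0, 0.928, -0.373], [-1.0, -0.0, -0.001]]
contact_force: [0.1, 0.1, 0.4]
width: 0.0854
```

Emit:
{"api": "play_rows", "payload": {"rows": [[[0,0,0],[0,0,0],-0.2],[[0,0,0],[0,0,0],0.3],[[0,0,0],[0,0,0],0.3],[[0,0,0],[0,0,0],0.3],[[0,0,0],[0,0,0],0.3],[[0,0,0],[0,0,0],0.3]], "grip_force": 50}}

```text
clock: 12.1
tcp_pos: [0.5524, -0.1006, 0.0675]
eef_rot: [[0.001, 0.374, 0.928], [-0.002, 0.928, -0.374], [-1.0, -0.002, 0.001]]
contact_force: [-2.8, -3.4, 9.0]
width: 0.043
```

Gripped (43 mm). I turn clockwise while following the thread down.

Emit:
{"api": "play_rows", "payload": {"rows": [[[1,0,0],[0.003,0,0],0.3],[[1,0,0],[0.003,0,0],0.3],[[1,0,0],[0.003,0,0],0.3],[[1,0,0],[0.003,0,0],0.3],[[1,0,0],[0.003,0,0],0.3],[[1,0,0],[0.003,0,0],0.3],[[1,0,0],[0.003,0,0],0.3],[[1,0,0],[0.003,0,0],0.3]]}}

```text
clock: 13.1
tcp_pos: [0.5521, -0.1009, 0.0663]
eef_rot: [[0.0, 0.941, 0.339], [-0.002, 0.339, -0.941], [-1.0, -0.0, 0.002]]
contact_force: [-4.8, -4.2, 9.0]
width: 0.0433
```

```bash
python3 - <<'E'
from h import *
from workcell import r
for n in("scene",):
    c=r.capture(n)
    a=c["pixels"][150:280,190:350]
    cv2.imwrite(f"pics/{n}5.png",cv2.resize(a,None,fx=4 ,fy=4,interpolation=cv2.INTER_CUBIC)[:600])
s=r.get_state();print(s["qpos"],s["tcp_pos"],s["contact_force"],s["ft_torque"],s["width"])
E
```

```text
[ 0.3312  0.5504 -0.3436  1.8828  0.2639  0.7521  0.1814] [ 0.5521 -0.1009  0.0663] [-4.2907 -4.2395  8.4314] [-0.921   0.7633 -0.0413] 0.04259387170830834
```

View pics/scene5.png

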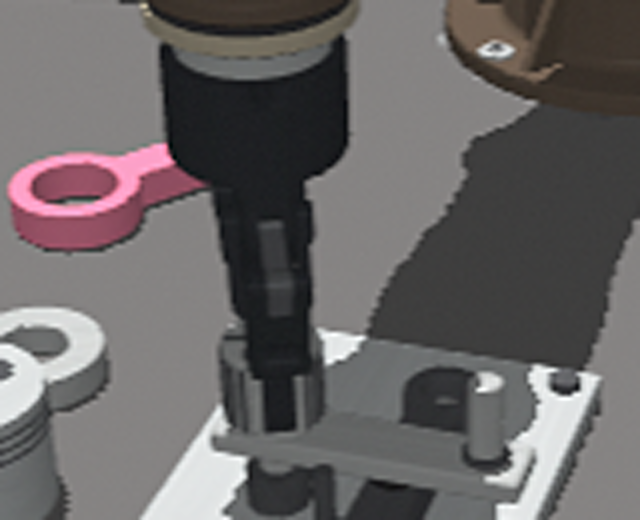

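The turn follows (TCP down 1.2 mm, strap unmoved). I continue.

Emit:
{"api": "play_rows", "payload": {"rows": [[[1,0,0],[0.003,0,0],0.3],[[1,0,0],[0.003,0,0],0.3],[[1,0,0],[0.003,0,0],0.3],[[1,0,0],[0.003,0,0],0.3],[[1,0,0],[0.003,0,0],0.3],[[1,0,0],[0.003,0,0],0.3],[[1,0,0],[0.003,0,0],0.3],[[1,0,0],[0.003,0,0],0.3]]}}

```text
clock: 14.15
tcp_pos: [0.5517, -0.101, 0.065]
eef_rot: [[-0.0, 0.882, -0.472], [-0.002, -0.472, -0.882], [-1.0, 0.001, 0.002]]
contact_force: [-6.0, -4.8, 9.8]
width: 0.0432
```

Emit:
{"api": "play_rows", "payload": {"rows": [[[0.7,0,0],[0.002,0,0],0.3],[[0.7,0,0],[0.002,0,0],0.3],[[0.7,0,0],[0.002,0,0],0.3],[[0.7,0,0],[0.002,0,0],0.3],[[0,0,0],[0,0,0],0.3]]}}

```text
clock: 14.78
tcp_pos: [0.5516, -0.101, 0.0646]
eef_rot: [[-0.001, 0.709, -0.705], [-0.002, -0.705, -0.709], [-1.0, 0.001, 0.002]]
contact_force: [-6.4, -5.3, 11.0]
width: 0.0427
```

```bash
python3 - <<'E'
from h import *
from workcell import r
s=r.get_state();print(s["qpos"],s["tcp_pos"],s["contact_force"],s["ft_torque"],s["width"],s["tau"]);R=s["eef_rot"];print(np.degrees(np.arctan2(R[1,1],R[0,1])))
E
```

```text
[ 0.1141  0.5258 -0.0406  1.9038  0.0339  0.713  -0.7293] [ 0.5516 -0.101   0.0646] [-6.447  -5.2502 11.0496] [-1.0292  1.1588 -0.1149] 0.04266583015260348 [ -3.4553 -59.9784  -2.9668 -23.5078  -1.2351  -1.9999  -0.4304]
-44.840225694400154
```

Emit:
{"api": "play_rows", "payload": {"rows": [[[0.5,0,0],[0.0015,0,0],0.3],[[0.5,0,0],[0.0015,0,0],0.3],[[0.5,0,0],[0.0015,0,0],0.3],[[0.5,0,0],[0.0015,0,0],0.3]]}}

```text
clock: 15.28
tcp_pos: [0.5514, -0.101, 0.0643]
eef_rot: [[-0.001, 0.547, -0.837], [-0.001, -0.837, -0.547], [-1.0, 0.001, 0.001]]
contact_force: [-6.9, -2.8, 11.4]
width: 0.0432
```

```bash
cat > st.py <<'E'
from h import *
from workcell import r
s=r.get_state();R=s["eef_rot"];print(s["qpos"][6],s["tcp_pos"],s["contact_force"],s["ft_torque"],s["width"],s["tau"][6],"az",np.degrees(np.arctan2(R[1,1],R[0,1])))
E
python3 st.py
```

```text
-0.897459149177971 [ 0.5514 -0.101   0.0643] [-6.9106 -2.8055 11.3949] [-0.9795  1.3709  0.0129] 0.043171392696375335 0.6414718553423882 az -56.867429306281856
```

Emit:
{"api": "play_rows", "payload": {"rows": [[[0.5,0,0],[0.0015,0,0],0.3],[[0.5,0,0],[0.0015,0,0],0.3],[[0.5,0,0],[0.0015,0,0],0.3],[[0.5,0,0],[0.0015,0,0],0.3]]}}

```text
clock: 15.78
tcp_pos: [0.5513, -0.1009, 0.064]
eef_rot: [[-0.001, 0.361, -0.933], [-0.001, -0.933, -0.361], [-1.0, 0.001, 0.001]]
contact_force: [-6.3, -4.4, 11.9]
width: 0.043
```

```bash
python3 st.py
```

```text
-1.0645259766747577 [ 0.5513 -0.1009  0.064 ] [-6.2694 -4.3622 11.9239] [-0.9266  1.4179  0.0718] 0.04301500849558565 0.6338067166507244 az -68.86440785068254
```

Emit:
{"api": "play_rows", "payload": {"rows": [[[0.5,0,0],[0.0015,0,0],0.3],[[0.5,0,0],[0.0015,0,0],0.3],[[0.5,0,0],[0.0015,0,0],0.3],[[0.5,0,0],[0.0015,0,0],0.3]]}}

```text
clock: 16.27
tcp_pos: [0.5513, -0.1009, 0.0637]
eef_rot: [[-0.001, 0.159, -0.987], [-0.001, -0.987, -0.159], [-1.0, 0.001, 0.001]]
contact_force: [-6.6, -4.1, 11.9]
width: 0.0428
```

```bash
python3 st.py
```

```text
-1.2308910795183998 [ 0.5513 -0.1009  0.0637] [-6.5502 -4.1344 11.9029] [-0.7907  1.5281  0.0652] 0.042803676288218996 0.6260173581540585 az -80.86672032562598
```

Emit:
{"api": "play_rows", "payload": {"rows": [[[0.5,0,0],[0.0015,0,0],0.3],[[0.5,0,0],[0.0015,0,0],0.3],[[0.5,0,0],[0.0015,0,0],0.3],[[0.5,0,0],[0.0015,0,0],0.3]]}}

```text
clock: 16.77
tcp_pos: [0.5512, -0.1008, 0.0635]
eef_rot: [[-0.001, -0.048, -0.999], [-0.001, -0.999, 0.048], [-1.0, 0.001, 0.001]]
contact_force: [-7.6, -5.4, 13.7]
width: 0.0431
```

```bash
python3 st.py
```

```text
-1.3957560568938234 [ 0.5512 -0.1008  0.0635] [-7.5556 -5.4371 13.6698] [-0.8701  1.653   1.343 ] 0.04313099242266002 -0.6376521661877632 az -92.76700924414367
```

The torque jumps to 1.3 N m, which is the hard stop, after 161° of turn. I hold briefly, release, rise and look.

Emit:
{"api": "play_rows", "payload": {"rows": [[[0.2,0,0],[0,0,0],0.3],[[0,0,0],[0,0,0],0.3],[[0,0,0],[0,0,0],0.3],[[0,0,0],[0,0,0],0.3]]}}

```text
clock: 17.27
tcp_pos: [0.5516, -0.1008, 0.0635]
eef_rot: [[-0.0, -0.067, -0.998], [-0.001, -0.998, 0.067], [-1.0, 0.002, 0.0]]
contact_force: [-6.0, -4.8, 11.2]
width: 0.0432
```

```bash
python3 st.py
```

```text
-1.4105826746052719 [ 0.5516 -0.1008  0.0635] [-5.9516 -4.7955 11.2389] [-0.9476  1.3181  1.219 ] 0.04320702049739765 -1.22677780687809 az -93.81755062021104
```

Emit:
{"api": "play_rows", "payload": {"rows": [[[0,0,0],[0,0,0],-0.2],[[0,0,0],[0,0,0],-1],[[0,0,0],[0,0,0],-1],[[0,0,0],[0,0,0],-1],[[0,0,0],[-0.4,0,0],-1],[[0,0,0],[-0.6,0,0],-1],[[0,0,0],[-0.8,0,0],-1],[[0,0,0],[-0.8,0,0],-1]]}}

```text
clock: 18.27
tcp_pos: [0.552, -0.0992, 0.1934]
eef_rot: [[-0.0, -0.068, -0.998], [0.0, -0.998, 0.068], [-1.0, 0.0, 0.0]]
contact_force: [1.0, -0.2, -0.7]
width: 0.0855
```

```bash
python3 st.py; python3 - <<'E'
from h import *
from workcell import r
c=r.capture("scene")
cv2.imwrite("pics/scene6.png",cv2.resize(c["pixels"][190:310,190:350],None,fx=5 ,fy=5,interpolation=cv2.INTER_CUBIC)[:600])
np.savez("scene6.npz",**{k:np.array(v) for k,v in c.items()})
E
```

```text
-1.4554569739870131 [ 0.552  -0.0992  0.1934] [ 0.9829 -0.1611 -0.7033] [-0.0248 -0.0803  0.013 ] 0.08545936515415749 0.19609934650361538 az -93.8870389677598
```

View pics/scene6.png

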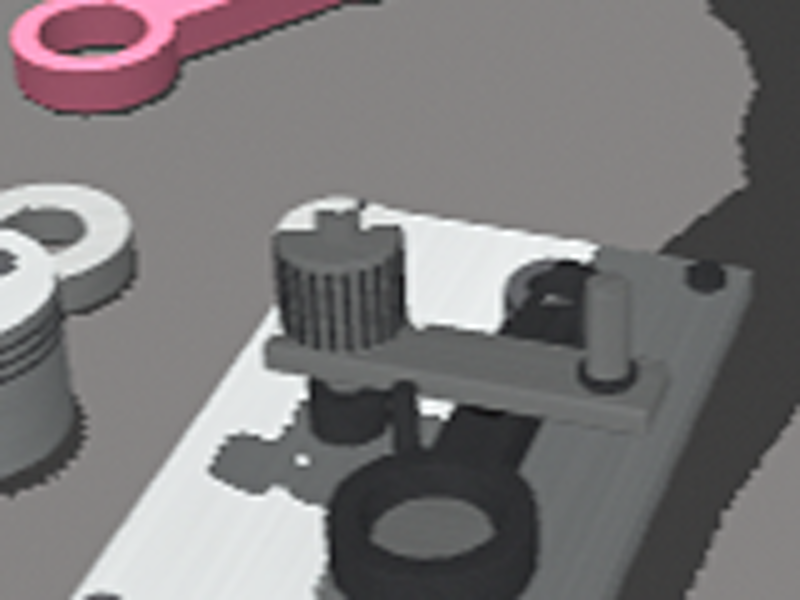

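The nut mark is now at the far side (crop about (362,205)) and the strap is across the rod. I move the arm aside to check in both views.

Emit:
{"api": "play_rows", "payload": {"rows": [[[0,0,0],[-0.3,0.8,0],-1],[[0,0,0],[-0.2,0.8,0],-1],[[0,0,0],[0,0.8,0],-1],[[0,0,0],[0,0.8,0.3],-1],[[0,0,0],[0,0.8,0.3],-1],[[0,0,0],[0,0.8,0.3],-1],[[0,0,0],[0,0.8,0.3],-1],[[0,0,0],[0,0.8,0.3],-1]]}}

```text
clock: 19.32
tcp_pos: [0.4551, -0.4145, 0.2171]
eef_rot: [[0.0, -0.068, -0.998], [0.0, -0.998, 0.068], [-1.0, -0.0, -0.0]]
contact_force: [1.7, -0.7, -0.9]
width: 0.0852
```

```bash
python3 st.py; python3 - <<'E'
from h import *
from workcell import r
for n in("scene","top"):
    c=r.capture(n);np.savez(f"{n}7.npz",**{k:np.array(v) for k,v in c.items()})
    a=cv2.resize(c["pixels"][205:285,230:330],None,fx=7,fy=7,interpolation=cv2.INTER_CUBIC) if n=="scene" else cv2.resize(c["pixels"][145:315,300:500],None,fx=4 ,fy=4,interpolation=cv2.INTER_CUBIC)[:600]
    cv2.imwrite(f"pics/{n}7.png",a[:600])
E
```

```text
-0.8425916369968512 [ 0.4551 -0.4145  0.2171] [ 1.6593 -0.7486 -0.8807] [-0.0229 -0.004   0.0214] 0.08523422375197102 -1.2500505521893501 az -93.87412322535936
```

View pics/scene7.png

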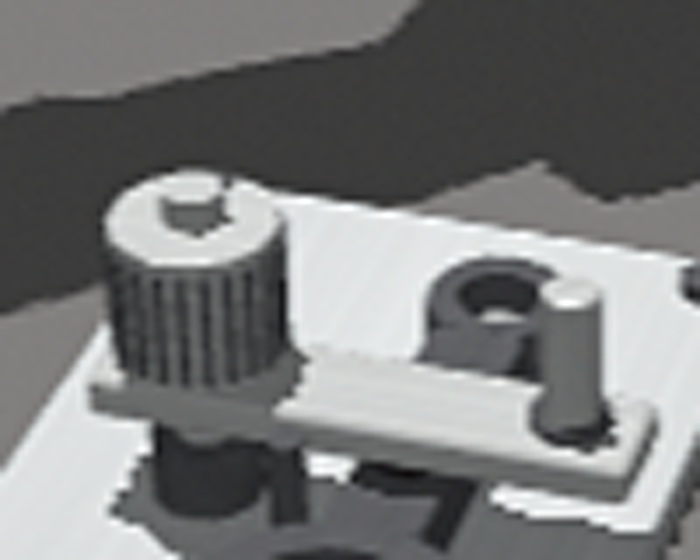

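View pics/top7.png

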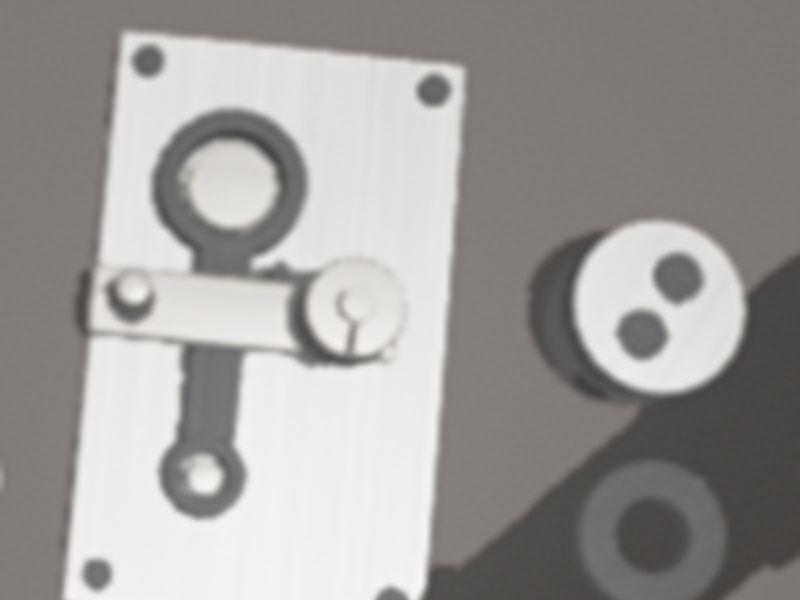

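```bash
python3 - <<'E'
from h import *
S=np.load("scene7.npz");T=np.load("top7.npz")
ct=lambda u,v:((u+.5)/4-.5+300,(v+.5)/4-.5+145)
cs=lambda u,v:((u+.5)/7-.5+230,(v+.5)/7-.5+205)
print("nut",tri([T,S],[ct(356,309),cs(195,219)]),"pin",tri([T,S],[ct(134,290),cs(572,294)]))
from workcell import r
print(r.sign_off())
E
```

```text
nut (array([ 0.5515, -0.1004,  0.0975]), [np.float64(0.0007587200014396599), np.float64(0.000758720001439643)]) pin (array([ 0.5624, -0.0042,  0.0932]), [np.float64(0.0007416979268697471), np.float64(0.0007416979268697737)])
the job is handed in; nothing more can be done
None
```

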